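# Eject the kitchen timer from its dock and trap it on the chute

### The job

Press the red ejector key of the timer dock with one finger so that the yellow kitchen timer pops out of its pocket, and stop the timer with the other finger as it slides down the chute, before it runs off the open lower end. Do not pinch or lift the timer, and leave the whisk, pie dish, bowl and mixer where they are. Finish while holding: one finger keeps the key down and the other stays in the chute with the timer resting against it.

Things in the scene. Friction and masses are not known exactly. Their poses are not given: they have to be found in the camera images.
- chute (a point): frame of the dock's sloped steel chute. Origin: on the floor surface, centre line, at the front (downhill) edge of the timer's pocket, 55 mm above the counter. x uphill along the floor (18 deg above level; away from the robot at yaw 0), y across to the left looking uphill, z square out of the floor. Slippery floor: z 0, y -29 to 29 mm, from x 0 down to the open end at x -115 mm.
- dock: the timer dock on a wooden base, does not move. Origin: on the counter, 55 mm below the chute frame's origin, level, yawed with it. In the chute frame, mm: side walls at y 29 to 33 either side, 12 above the floor; pocket x 0 to 58, 5 deep; back wall x 58 to 64, 14 high. Base x -130 to 86, y -45 to 81 about the origin, top 8 above the counter.
- timer: yellow square timer, 54 x 54 x 24 mm, about 160 g, white dial on top (38 mm wide, 10 mm high). Origin: centre of underside; axes start as the chute's. It starts in the pocket at x 27, z -5 mm in the chute frame, held by the pocket's 5 mm step. Once out it slides off the chute in about half a second: the blocking finger must already stand in its way, near the floor, when the key goes down.
- key_top (a point): centre of the red key's top face, moves with it; axes as the chute's. Face 40 mm along the chute by 34 mm across, parallel to the floor. Unpressed at x -60, y 56, z 16 mm in the chute frame (left of the chute), fully down at z 8 mm: then a second fingertip at the same height, 45 to 75 mm to its right (-y), stands in the chute 8 mm over the floor. Black housing round it to z 6 mm.
- eject_key (a joint): travel of the key, square to its face: 0 up, 0.008 m fully down on a stop. Spring: about 3 to 4 N to start (with the timer on the plate), 4 to 6 N at the bottom; it rises again when let go. It raises a plate under the timer by the same amount; the timer is free from 5 mm on.
- whisk: steel whisk lying on the counter left of the dock, 240 mm long, 45 mm high. Origin: on the counter under the joint of handle and wires; x towards the wires (+115 mm), handle to -125 mm. Not to be disturbed.
- pie_dish: round glass pie dish, 216 mm across, 36 mm high, right of the dock. Origin: centre of its underside. Not to be disturbed.
- bowl: blue ceramic bowl, 150 mm across, 70 mm high, to one side beyond the dock. Origin: centre of its underside. Not to be disturbed.
- mixer: silver hand mixer upright on a black base 120 x 100 mm, 175 mm high, to the other side beyond the dock. Origin: centre of its underside. Not to be disturbed.
Mind the look-alikes: they are no part of the job. What is shaped like the timer but green is not meant.

How it is judged:
By the outcome, as a careful person would: the job done as asked, in the order asked, and still so for the second after the job is handed in, while the arm keeps its last pose, push and grip.
It also fails if it takes over 29 s, if anything falls off the work surface, if the arm or the gripper's body presses on something with over 40 N, if the wrist force passes 120 N, or if a joint passes its speed limit or range.

### The arm

A 6-joint arm with a two-finger parallel gripper is mounted at the origin on the work surface. World frame = base frame: x ahead of the robot, y to its left, z up, the work surface at z = 0. Lengths are in m, angles in rad, forces in N, time in s.
With the tool pointing down it reaches from about 0.325 to 0.75 m from the base axis. Payload 7.6 kg.
Tool frame: the origin (TCP) lies midway between the tips of the shut fingers; the grasp point (between the pads) lies 19 mm behind it; y points along the fingers, x is the direction in which the jaws open and shut, and the axes are right-handed (so a half turn about y gives the same grasp; the last joint's range is limited). The gripper opens to 85 mm and grips with 20 to 120 N. Pads are 22 mm wide; open, the fingers measure 114 mm over their backs; the gripper's body (76 mm by 85 mm) begins 54 mm behind the grasp point. The pads swing forward as they close: fully open they stand 13 mm farther back than shut.
Start: joints at [1.169, 0.052, 1.401, -0, 1.689, -0.07], TCP at [0.171, 0.496, 0.231] pointing down, gripper open.
Joint ranges: [-2.9, 2.9], [-0.91, 2.17], [0.12, 2.37], [-1.06, 4.2], [0.26, 2.73], [-2.93, 2.93]. Speed limits (rad/s): [2.57, 2.57, 3.01, 3.14, 3.14, 3.14].

### API

Orientations are given as a unit quaternion [w, x, y, z].
In Python, from rig import ctrl gives the robot as it stands. The module is installed in compiled form; this text tells all that it offers. Calls block until the motion is done:
- ctrl.move_to(position, orientation): joint-space move of the TCP to a pose.
- ctrl.move_linear(position, attitude=None, vel=0.15, stop_force=None): straight line of the TCP; attitude=None keeps the orientation; vel is the mean speed in m/s. With stop_force (N) it stops when the force on the tool has changed by that much, and returns True; else False.
- ctrl.move_joints(angles): joint-space move.
- ctrl.move_gripper(opening, f_grip=None): finger opening in m; f_grip is the grip in N (None keeps the last); returns when the fingers have stopped.
- ctrl.hold(seconds).
- ctrl.ik(position, orientation): joint angles nearest the present ones, or None.
- ctrl.get_image(name): name is "scene" or "top" or "wrist"; returns the picture (400x640x3 uint8, red, green, blue); there is no depth.
- ctrl.camera_info(name): a dict with "K" (3x3 intrinsics, pixels), "eye" and "rotation" of the camera in the world. Camera axes: x right, y up, looking along -z (the intrinsics and any distortion apply to the point x, -y, -z); pixel columns grow to the right and rows downward; lengths in m; the calibration is good to about 2 mm. A picture is of the moment at which its call begins: read the wrist's pose just before it. camera_info takes no time and is no camera call; for the wrist camera it gives the pose at the moment of the call.
A pose or a line that the arm cannot do raises ctrl.MotionError and nothing moves.
- ctrl.close_job(): hands the job in, once; it reports no verdict.
Readings, each from a call of its own:
- ctrl.get_time_s(): time.
- ctrl.get_joints(): joint angles.
- ctrl.get_joint_velocities(): joint speeds.
- ctrl.get_tau(): joint torques, N m.
- ctrl.get_ee_pos(): TCP position.
- ctrl.get_tool_rot(): TCP orientation.
- ctrl.get_wrist_force(): force on the tool from outside, world axes, zero at the start.
- ctrl.get_torque(): the same for the moment, N m.
- ctrl.get_finger_gap(): finger opening in m.
Only numpy, scipy, OpenCV 4.12 (cv2) and the standard library are available. Lean on these libraries where they do the work, as an engineer would, in place of code of your own. Each camera call takes 0.05 s, during which the arm holds its last target.

## Working session

There is one attempt and no reset: what is moved stays moved. The work goes in short steps, each a Python script; the robot and the scene stay as the last script left them, time stands still between calls to the robot, and variables do not carry over. Pictures are saved under pics/ and viewed, and the job is handed in when it is done.

```bash
mkdir -p pics
python3 - <<'E'
from rig import ctrl
import cv2
for n in ["scene","top","wrist"]:
    i=ctrl.camera_info(n); im=ctrl.get_image(n)
    cv2.imwrite(f"pics/{n}0.png",im[:,:,::-1]); print(n,i)
print(ctrl.get_time_s(),ctrl.get_tool_rot(),ctrl.get_finger_gap())
E
```

```text
scene {'K': array([[478.71550214,   0.        , 312.73607224],
       [  0.        , 478.71550214, 200.82718239],
       [  0.        ,   0.        ,   1.        ]]), 'eye': array([ 0.98631809, -0.40691447,  0.83619862]), 'rotation': array([0.88107088, 0.29741423, 0.11705593, 0.34864996])}
top {'K': array([[472.91786515,   0.        , 321.63041425],
       [  0.        , 472.91786515, 198.25579729],
       [  0.        ,   0.        ,   1.        ]]), 'eye': array([0.41913654, 0.02272019, 1.21768845]), 'rotation': array([ 0.70933555,  0.04921165, -0.03826826, -0.70210884])}
wrist {'K': array([[297.49482277,   0.        , 323.07909609],
       [  0.        , 297.49482277, 200.38410276],
       [  0.        ,   0.        ,   1.        ]]), 'eye': array([0.09601254, 0.52305305, 0.37388455]), 'rotation': array([ 0.80412998, -0.12702001, -0.09050907,  0.57362793])}
0.15 [-0.57550171  0.57591683  0.41021317 -0.41090478] 0.08505447341751765
```

View pics/scene0.png

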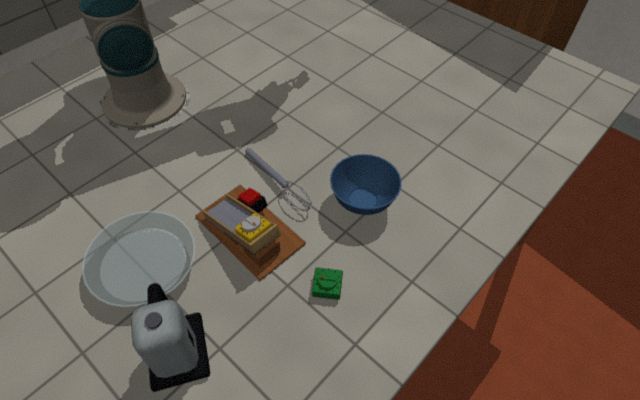

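View pics/top0.png

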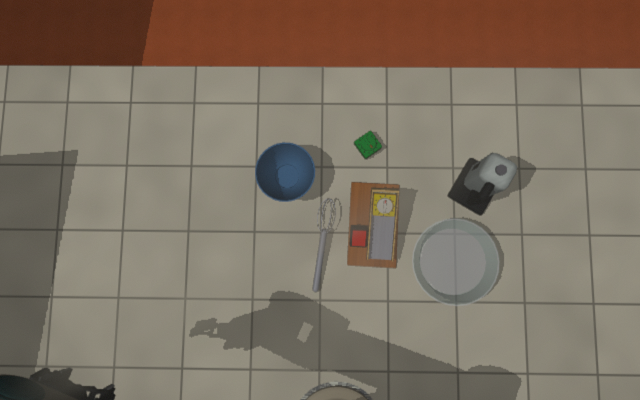

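View pics/wrist0.png

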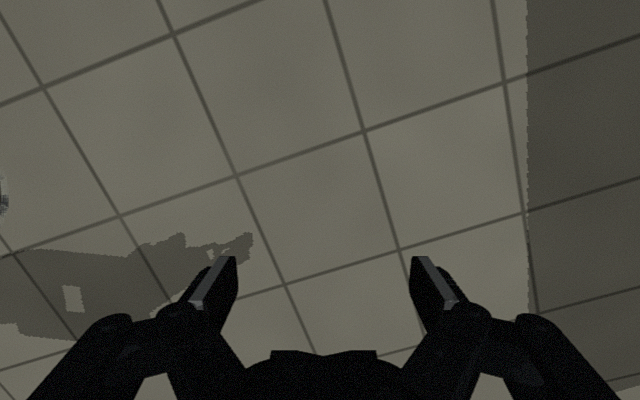

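Top view: yellow timer at (384,204) is in the dock; the green look-alike is at (368,145), loose on the counter. The red key is at (359,238), and the other red areas are only the floor. Next I measure with colour masks.

```bash
cat > h.py <<'E'
import numpy as np, cv2
from scipy.spatial.transform import Rotation as R
def q2R(q): return R.from_quat([q[1],q[2],q[3],q[0]]).as_matrix()
def R2q(M):
    q=R.from_matrix(M).as_quat(); return np.array([q[3],q[0],q[1],q[2]])
def ray(i,uv):
    d=np.linalg.inv(i["K"])@[uv[0],uv[1],1]; d=np.array([d[0],-d[1],-d[2]])
    return i["eye"],q2R(i["rotation"])@(d/np.linalg.norm(d))
def onz(i,uv,z):
    e,d=ray(i,uv); return e+d*(z-e[2])/d[2]
def tri(rays):
    A=sum(np.eye(3)-np.outer(d,d) for e,d in rays); b=sum((np.eye(3)-np.outer(d,d))@e for e,d in rays)
    p=np.linalg.solve(A,b); return p,[np.linalg.norm((np.eye(3)-np.outer(d,d))@(p-e)) for e,d in rays]
def proj(i,p):
    c=q2R(i["rotation"]).T@(np.asarray(p)-i["eye"]); v=i["K"]@[c[0],-c[1],-c[2]]; return v[:2]/v[2]
def blobs(im,name,minA=30):
    h=cv2.cvtColor(im,cv2.COLOR_RGB2HSV)
    lo,hi={"red":((0,180,80),(5,255,255)),"yellow":((22,150,100),(35,255,255)),"brown":((6,110,40),(20,255,255))}[name]
    m=cv2.inRange(h,lo,hi)
    n,l,s,c=cv2.connectedComponentsWithStats(m)
    return m,l,[(k,s[k],c[k]) for k in range(1,n) if s[k][4]>=minA]
E
python3 - <<'E'
from h import *
from rig import ctrl
for n in["top","scene"]:
    im=cv2.imread(f"pics/{n}0.png")[:,:,::-1].copy(); i=ctrl.camera_info(n)
    for c in["red","yellow","brown"]:
        for b in blobs(im,c)[2]: print(n,c,b[1],b[2])
    x,y=(335,170) if n=="top" else (185,170)
    cv2.imwrite(f"pics/{n}c.png",cv2.resize(im[y:y+110,x:x+130,::-1],None,fx=6,fy=5.4,interpolation=cv2.INTER_CUBIC))
E
```

```text
top yellow [373 194  12  21 110] [376.49090909 201.99090909]
top yellow [386 195  10  10  49] [391.73469388 197.63265306]
top brown [    0     0   640    68 42554] [322.16115994  32.7528552 ]
top brown [350 182  49  42 736] [362.66576087 197.38586957]
top brown [348 245  48  22 516] [365.84496124 258.23643411]
scene red [238 189  22  15 158] [248.63924051 195.26582278]
scene yellow [235 213  36  27 260] [253.77692308 228.20769231]
scene brown [ 447    0  141   50 3567] [531.81749369  16.33249229]
scene brown [  393   127   247   273 36835] [555.65318311 300.48147143]
scene brown [ 196  185  109   95 3091] [255.91232611 239.16111291]
```

View pics/topc.png

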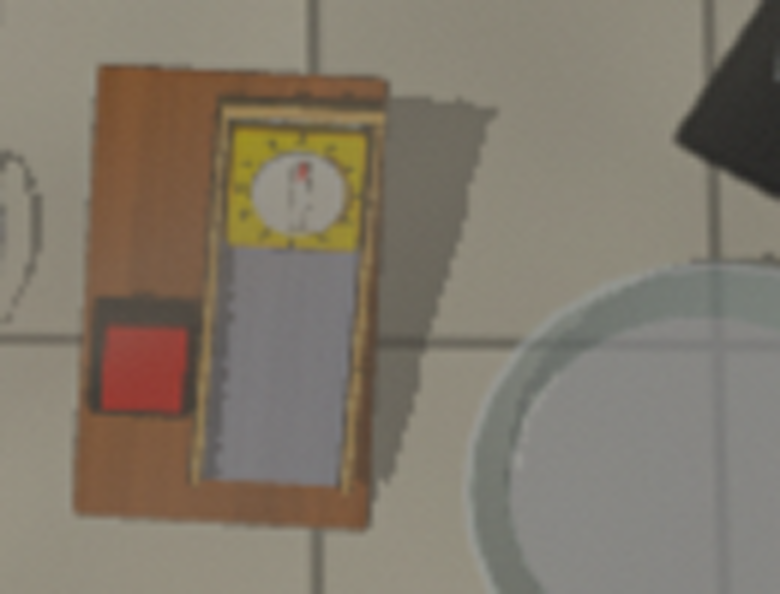

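View pics/scenec.png

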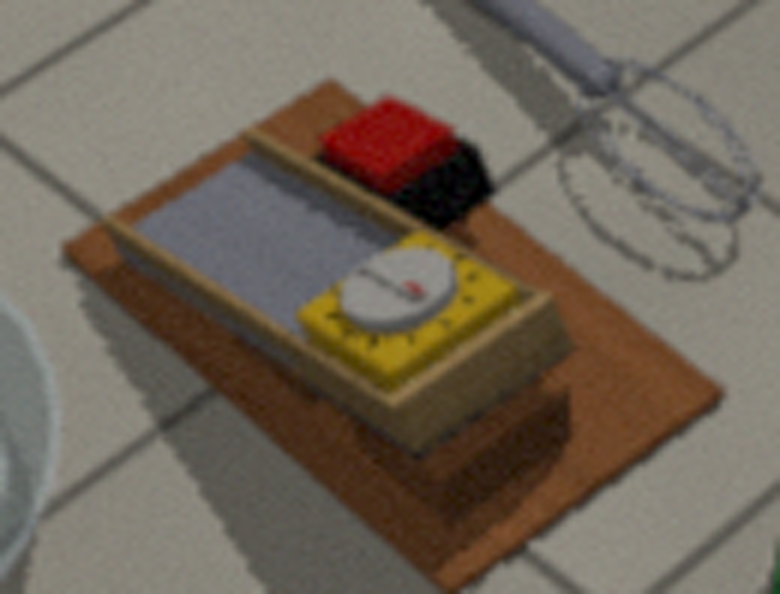

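```bash
cat > dock.py <<'E'
from h import *
C18,S18=np.cos(np.radians(18)),np.sin(np.radians(18))
T=np.array([[C18,0,-S18],[0,1,0],[S18,0,C18]])
def Rz(a): return R.from_euler('z',a).as_matrix()
def chute_pts(o,yaw,P): # P mm chute frame
    return np.array([*o,0.055])+(Rz(yaw)@T@(np.atleast_2d(P).T/1000.)).T
def fit2(L,W):
    lc,wc=L.mean(0),W.mean(0); l,w=L-lc,W-wc
    a=np.arctan2((l[:,0]*w[:,1]-l[:,1]*w[:,0]).sum(),(l*w).sum())
    M=Rz(a)[:2,:2]; o=wc-M@lc; return o,a,np.linalg.norm(W-(L@M.T+o),axis=1)
E
python3 - <<'E'
from dock import *
from rig import ctrl
L=np.array([[86,81],[86,-45],[-130,-45],[-130,81]])/1000
cr={"top":[(97,66),(388,78),(369,530),(74,515)],"scene":[(722,392),(445,592),(65,250),(335,80)]}
off={"top":(335,170),"scene":(185,170)}
for n in cr:
    i=ctrl.camera_info(n)
    W=np.array([onz(i,(off[n][0]+x/6-.4,off[n][1]+y/5.4-.4),.008)[:2] for x,y in cr[n]])
    o,a,e=fit2(L,W); print(n,o,np.degrees(a),e*1000)
    for nm,p in dict(key=(-60,56,16),dial=(27,0,29),end=(-115,0,0),ftL=(58,31,14)).items():
        w=chute_pts(o,a,p)[0]
        print(nm,w,[((proj(ctrl.camera_info(m),w)-off[m]+.4)*[6,5.4]).round(0) for m in cr])
E
```

```text
top [ 0.52519061 -0.10934909] -2.483921190181618 [1.56633361 0.83254646 1.42519411 1.44071886]
key [ 0.46566819 -0.05071436  0.05167588] [array([145., 371.]), array([374., 130.])]
dial [ 0.54189193 -0.11007359  0.0909241 ] [array([301., 197.]), array([383., 274.])]
end [ 0.41592187 -0.10460904  0.01946305] [array([269., 483.]), array([177., 191.])]
ftL [ 0.57732139 -0.08058136  0.08623778] [array([225., 118.]), array([529., 288.])]
scene [ 0.52982584 -0.10930136] -2.9257129765883767 [3.64679667 3.91151852 4.31209092 2.92071294]
key [ 0.4707573  -0.05020941  0.05167588] [array([144., 360.]), array([385., 136.])]
dial [ 0.54652108 -0.11015461  0.0909241 ] [array([301., 186.]), array([393., 282.])]
end [ 0.4205969  -0.10371891  0.01946305] [array([267., 473.]), array([187., 196.])]
ftL [ 0.58217689 -0.08093644  0.08623778] [array([226., 108.]), array([539., 297.])]
```

Run:
```python
from dock import *
from rig import ctrl
M=q2R(ctrl.get_tool_rot()); print(M.round(3)); p=ctrl.get_ee_pos()
print("cam in tool",M.T@(ctrl.camera_info("wrist")["eye"]-p))
o=np.array([.5275,-.1093]);yaw=np.radians(-2.7)
B=Rz(yaw)@T
for s in(1,-1):
    A=np.c_[s*B[:,1],-B[:,2],np.cross(s*B[:,1],-B[:,2])]
    for z in (8,16,90,120):
        w=chute_pts(o,yaw,(-66,28,z))[0]
        print(s,z,w.round(3),ctrl.ik(w,R2q(A)))
```

```text
[[ 0.326 -0.    -0.945]
 [ 0.945 -0.001  0.326]
 [-0.001 -1.     0.   ]]
cam in tool [ 0.00086512 -0.14329804  0.079577  ]
1 8 [ 0.464 -0.078  0.042] [-0.29036464 -0.17579721  2.03957099  0.09008856  0.97422521 -1.85327046]
1 16 [ 0.461 -0.078  0.05 ] [-0.29193089 -0.19684515  2.04050768  0.08944863  0.99439031 -1.85290429]
1 90 [ 0.438 -0.077  0.12 ] [-0.30742611 -0.37056228  2.02743772  0.08606056  1.18179306 -1.85159623]
1 120 [ 0.429 -0.077  0.149] [-0.31427589 -0.42880087  2.01117449  0.08588047  1.25660702 -1.85204443]
-1 8 [ 0.464 -0.078  0.042] [-0.29036464 -0.17579721  2.03957099  0.09008856  0.97422521  1.2883222 ]
-1 16 [ 0.461 -0.078  0.05 ] [-0.29193089 -0.19684515  2.04050768  0.08944863  0.99439031  1.28868836]
-1 90 [ 0.438 -0.077  0.12 ] [-0.30742611 -0.37056228  2.02743772  0.08606056  1.18179306  1.28999642]
-1 120 [ 0.429 -0.077  0.149] [-0.31427589 -0.42880087  2.01117449  0.08588047  1.25660702  1.28954822]
```

```bash
cat >> dock.py <<'E'
def att(yaw,s=-1):
    B=Rz(yaw)@T
    return R2q(np.c_[s*B[:,1],-B[:,2],np.cross(s*B[:,1],-B[:,2])])
E
python3 - <<'E'
from dock import *
from rig import ctrl
o=np.array([.5275,-.1093]);yaw=np.radians(-2.7)
ctrl.move_to(chute_pts(o,yaw,(-66,28,125))[0],att(yaw))
ctrl.move_gripper(0.042)
i=ctrl.camera_info("wrist"); im=ctrl.get_image("wrist"); cv2.imwrite("pics/w1.png",im[:,:,::-1])
np.savez("w1.npz",**i)
print(ctrl.get_time_s(),ctrl.get_ee_pos(),ctrl.get_finger_gap(),ctrl.get_wrist_force())
for nm,p in dict(key=(-60,56,16),dial=(27,0,39),end=(-115,0,0),ftL=(58,31,14)).items(): print(nm,proj(i,chute_pts(o,yaw,p)[0]))
E
```

```text
2.95 [ 0.42754695 -0.07653596  0.15348338] 0.04232752249125897 [-0.71877147 -0.20889628  0.68391269]
key [292.90243103 191.00348329]
dial [363.88328898  83.60445039]
end [352.74109135 239.90127086]
ftL [320.94771077  42.40337114]
```

View pics/w1.png

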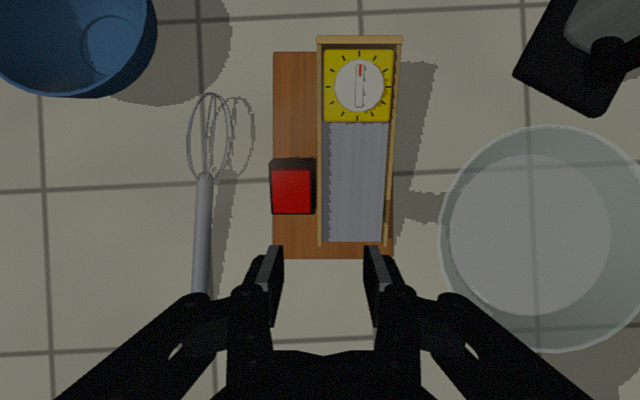

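Run:
```python
from dock import *
im=cv2.imread("pics/w1.png")
cv2.imwrite("pics/w1c.png",cv2.resize(im[25:265,255:415],None,fx=3.3,fy=2.45,interpolation=cv2.INTER_CUBIC))
rgb=im[:,:,::-1].copy(); i=dict(np.load("w1.npz"))
for c in("red","yellow"):
    for b in blobs(rgb,c,60)[2]: print(c,b[1],b[2])
m,_,_=blobs(rgb,"yellow"); m[:40]=0;m[130:]=0
r=cv2.minAreaRect(cv2.findNonZero(m)); print(r)
m,_,_=blobs(rgb,"red"); m[:160,:]=0;m[220:]=0;m[:,:260]=0;m[:,320:]=0
print(cv2.minAreaRect(cv2.findNonZero(m)))
```

```text
red [ 272  170   38   43 1493] [290.61286001 190.83121232]
yellow [ 324   50   70   72 2607] [356.0264672   84.80207135]
((358.5, 85.5), (71.0, 69.0), 90.0)
((290.5, 191.0), (42.0, 37.0), 90.0)
```

View pics/w1c.png

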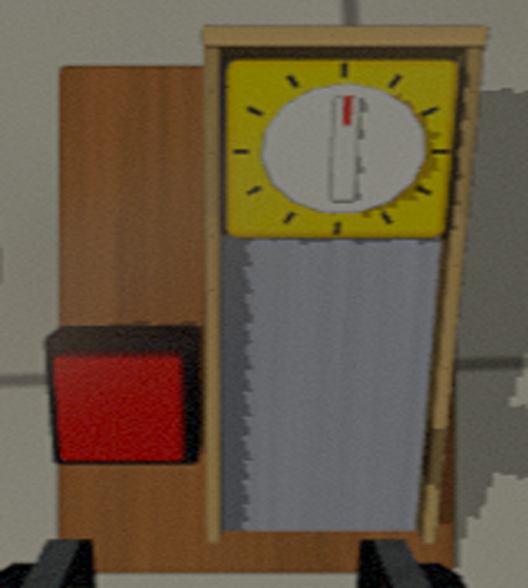

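Run:
```python
from dock import *
i=dict(np.load("w1.npz"))
pts=[((226,60),(54,27,19)),((459,60),(54,-27,19)),((447,238),(0,-27,19)),((226,237),(0,27,19)),
((53,354),(-40,73,16)),((183,354),(-40,39,16)),((184,462),(-80,39,16)),((58,462),(-80,73,16)),
((219,531),(-115,29,0)),((417,531),(-115,-29,0)),((204,27),(64,33,14)),((487,27),(64,-33,14))]
L=[];W=[]
for (x,y),p in pts:
    l=T@np.array(p)/1000; L.append(l[:2])
    W.append(onz(i,(255+x/3.3-.35,25+y/2.45-.3),.055+l[2])[:2])
L=np.array(L);W=np.array(W)
o,a,e=fit2(L,W); print(o,np.degrees(a),(e*1000).round(1))
M=Rz(a)[:2,:2]; print(((W-o)@M-L).round(4)*1000)
print("key",W[4:8].mean(0),"pred",chute_pts(o,a,(-60,56,16)), np.linalg.norm(W[4]-W[5]),np.linalg.norm(W[0]-W[1]))
```

```text
[ 0.52648572 -0.10725768] -2.6866889513379664 [0.6 1.2 0.4 0.8 0.8 0.8 0.3 0.4 0.6 1.  0.8 0.5]
[[-0.5  0.3]
 [-0.6  1. ]
 [ 0.4  0. ]
 [ 0.7  0.3]
 [ 0.7 -0.5]
 [ 0.7 -0.4]
 [ 0.2 -0.2]
 [ 0.2  0.3]
 [-0.4  0.5]
 [-0.4 -1. ]
 [-0.5 -0.6]
 [-0.5  0.2]]
key [ 0.46762703 -0.04861943] pred [[ 0.46717119 -0.04841266  0.05167588]] 0.03396277994047395 0.053295440036820255
```

The wrist-view fit is consistent: residuals are at most 1.2 mm, with key width 34.0 and timer width 53.3 mm. It also agrees with the top view within about 2 mm. Now I approach just above the key.

```bash
cat >> dock.py <<'E'
O=np.array([.5264,-.1078]);YAW=np.radians(-2.69)
def cp(x,y,z): return chute_pts(O,YAW,(x,y,z))[0]
def inchute(w): return (Rz(YAW)@T).T@(np.asarray(w)-[*O,.055])*1000
E
python3 - <<'E'
from dock import *
from rig import ctrl
ctrl.move_linear(cp(-66,28,60),att(YAW),vel=.1)
r=ctrl.move_linear(cp(-66,28,24),None,vel=.06,stop_force=4)
for n in("wrist","scene","top"): cv2.imwrite(f"pics/{n}2.png",ctrl.get_image(n)[:,:,::-1])
im=cv2.imread("pics/scene2.png");cv2.imwrite("pics/scene2c.png",cv2.resize(im[150:270,170:330],None,fx=5,fy=5,interpolation=cv2.INTER_CUBIC))
print(r,ctrl.get_time_s(),inchute(ctrl.get_ee_pos()),ctrl.get_wrist_force())
E
```

```text
False 4.65 [-65.65235868  27.93439951  24.35444597] [-0.99988645 -0.20177691  0.51972578]
```

View pics/wrist2.png

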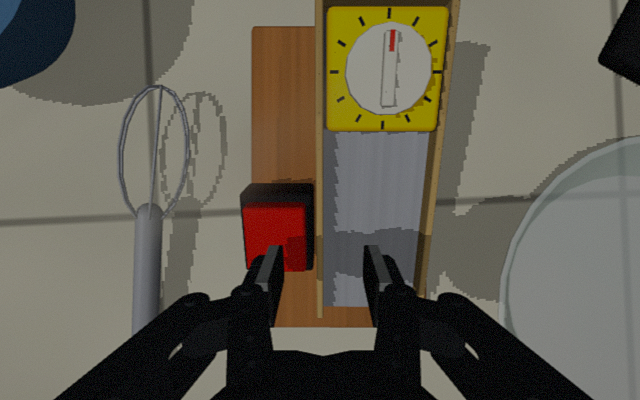

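View pics/scene2c.png

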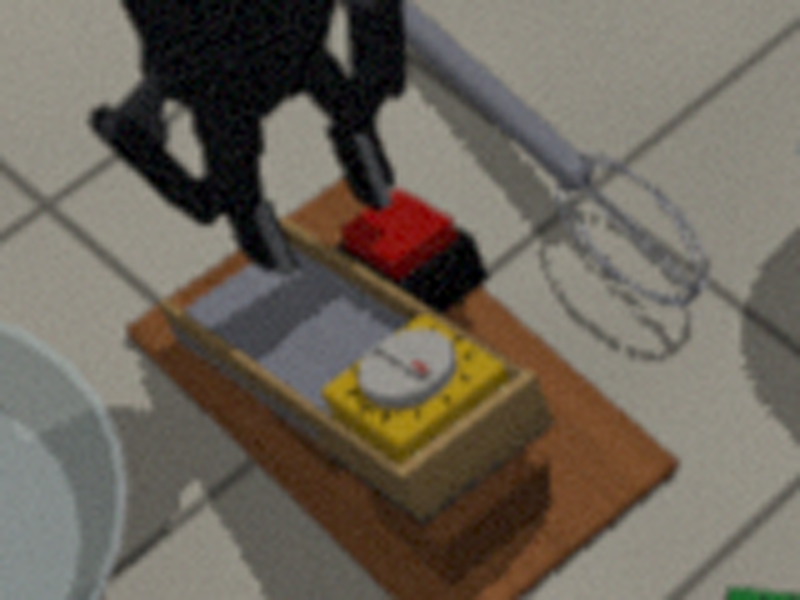

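Run:
```python
from dock import *
from rig import ctrl
i=ctrl.camera_info("wrist")
for z in (24,28,32):
  print(z,[proj(i,cp(*p)).round(0) for p in((-55,49,z),(-77,49,z),(-55,56,z),(-55,7,z),(-55,0,z))])
s=ctrl.camera_info("scene")
for z in(24,30):print([((proj(s,cp(*p))-[170,150])*5).round(0) for p in((-55,49,z),(-55,7,z),(-77,56,z))])
print("key",[proj(i,cp(x,56,16)).round(0) for x in(-40,-80)])
```

```text
24 [array([286., 239.]), array([287., 276.]), array([272., 239.]), array([365., 240.]), array([378., 240.])]
28 [array([285., 243.]), array([286., 280.]), array([271., 243.]), array([366., 243.]), array([379., 243.])]
32 [array([284., 246.]), array([285., 284.]), array([270., 246.]), array([367., 246.]), array([381., 246.])]
[array([378., 216.]), array([298., 273.]), array([361., 189.])]
[array([374., 205.]), array([293., 262.]), array([357., 178.])]
key [array([273., 208.]), array([277., 273.])]
```

Tips project at (283,248), matching about z 33, roughly 8 mm behind the TCP. The key looks about 2 mm further uphill than fitted, so I correct x by +2 mm and press.

Run:
```python
from dock import *
from rig import ctrl
ctrl.move_linear(cp(-64.3,28,22),None,vel=.05,stop_force=4)
f0=ctrl.get_wrist_force()
n=(Rz(YAW)@T)[:,2]
r=ctrl.move_linear(cp(-64.3,28,-8),None,vel=.04,stop_force=14)
print(r,inchute(ctrl.get_ee_pos()),(ctrl.get_wrist_force()-f0)@n,ctrl.get_wrist_force())
ctrl.hold(.6)
print(ctrl.get_time_s(),inchute(ctrl.get_ee_pos()),(Rz(YAW)@T).T@(ctrl.get_wrist_force()-f0))
for k in("wrist","scene"): cv2.imwrite(f"pics/{k}3.png",ctrl.get_image(k)[:,:,::-1])
im=cv2.imread("pics/scene3.png");cv2.imwrite("pics/scene3c.png",cv2.resize(im[150:270,170:330],None,fx=5,fy=5,interpolation=cv2.INTER_CUBIC))
```

```text
True [-63.68794783  28.09352969   5.43624754] 20.5111986588376 [-12.57586679   0.37289719  17.53013836]
6.0083 [-63.70871244  28.04756635   5.49839877] [-7.30274826 -0.40675419 18.86102031]
```

View pics/wrist3.png

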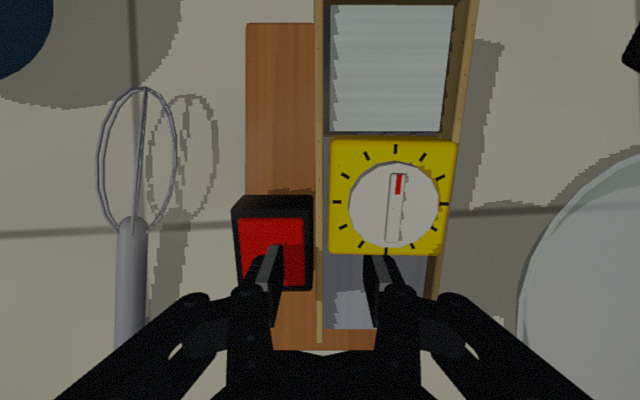

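View pics/scene3c.png

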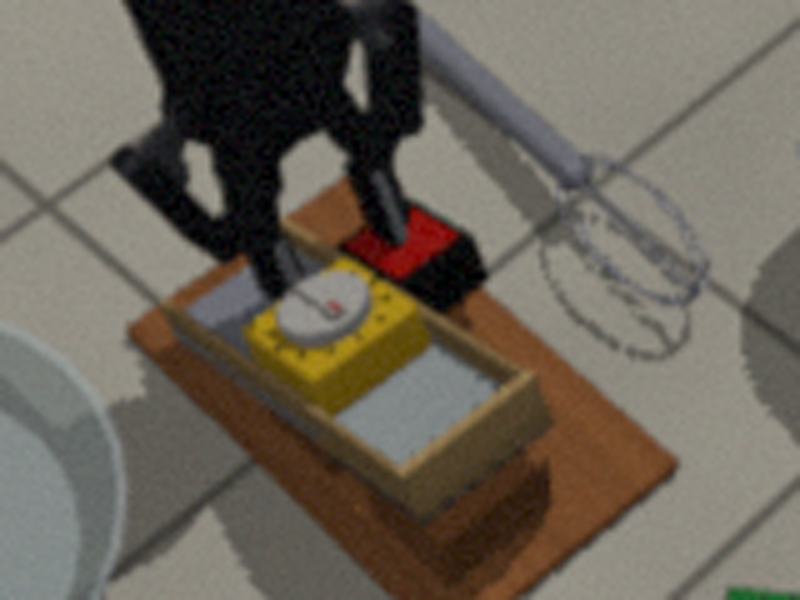

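The timer has left the pocket and sits at (395,197) against the chute finger, with the other finger on the key. I'll check from key pixels that it is fully down, and look into the −7 N side force.

Run:
```python
from dock import *
from rig import ctrl
i=ctrl.camera_info("wrist"); s=ctrl.camera_info("scene")
for z in(8,10,12,16):
  print(z,[proj(i,cp(x+2,y,z)).round(1).tolist() for x,y in((-40,73),(-40,39),(-80,73))],"timer front/rear")
print("hous",[proj(i,cp(-36,y,6)).round(0).tolist() for y in (77,35)])
print("timer top z24 rows", [(x,proj(i,cp(x+2,0,24)).round(1).tolist()) for x in(0,-2,-4,-54,-56,-58)])
print("tip",[(z,proj(i,cp(-64+11.3,49,z)).round(1).tolist()) for z in(5,8,11,14)])
im=cv2.imread("pics/wrist3.png");cv2.imwrite("pics/wrist3c.png",cv2.resize(im[120:330,220:470],None,fx=3.2,fy=2.8,interpolation=cv2.INTER_CUBIC))
b=blobs(im[:,:,::-1].copy(),"red",60)[2]; print([x[1] for x in b])
```

```text
8 [[236.5, 214.7], [303.8, 214.8], [243.1, 283.2]] timer front/rear
10 [[235.4, 216.1], [303.5, 216.2], [242.1, 285.3]] timer front/rear
12 [[234.3, 217.6], [303.2, 217.6], [241.1, 287.5]] timer front/rear
16 [[231.9, 220.6], [302.7, 220.6], [239.1, 292.0]] timer front/rear
hous [[229.0, 210.0], [312.0, 210.0]]
timer top z24 rows [(0, [393.8, 137.8]), (-2, [393.5, 142.7]), (-4, [393.1, 147.5]), (-54, [385.4, 254.9]), (-56, [385.1, 258.7]), (-58, [384.8, 262.4])]
tip [(5, [285.8, 238.7]), (8, [285.1, 241.2]), (11, [284.4, 243.7]), (14, [283.7, 246.4])]
[array([396, 175,   6,  19,  77], dtype=int32), array([ 238,  218,   67,   68, 2745], dtype=int32)]
```

View pics/wrist3c.png

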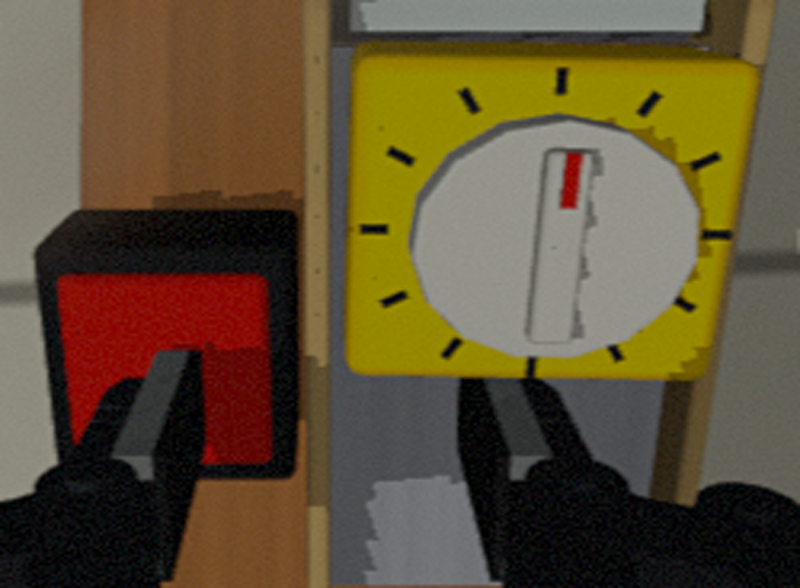

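The key face is 67 px wide, which matches z 8 (fully down). The timer's front edge touches the finger, but its rear is only just past the pocket edge. I'll ease the fingers about 2.5 mm downhill, keeping the push, to clear the plate and relieve the side force.

Run:
```python
from dock import *
from rig import ctrl
B=Rz(YAW)@T
try: ctrl.move_linear(cp(-66.5,28.05,4.0),None,vel=.01)
except ctrl.MotionError as e: print(e)
for _ in range(3):
    ctrl.hold(.3); print(ctrl.get_time_s(),inchute(ctrl.get_ee_pos()),B.T@ctrl.get_wrist_force())
for k in("wrist","scene"): cv2.imwrite(f"pics/{k}4.png",ctrl.get_image(k)[:,:,::-1])
im=cv2.imread("pics/wrist4.png");cv2.imwrite("pics/wrist4c.png",cv2.resize(im[120:330,220:470],None,fx=3.2,fy=2.8,interpolation=cv2.INTER_CUBIC))
print([x[1] for x in blobs(im[:,:,::-1].copy(),"red",60)[2]],ctrl.get_finger_gap())
i=ctrl.camera_info("wrist")
print([(x,proj(i,cp(x+2,0,24)).round(1).tolist()) for x in(0,-3,-56,-59)],[(z,proj(i,cp(-38,73,z)).round(1).tolist(),proj(i,cp(-38,39,z)).round(1).tolist()) for z in(8,12)])
```

```text
6.8167 [-63.92261264  27.93131611   5.53187963] [-0.68995285  1.16790312 17.7589641 ]
7.1167 [-63.91354768  27.92741065   5.53960397] [ 0.12656905  1.60775267 16.82133636]
7.4167 [-63.92152028  27.92270022   5.54140579] [-0.18772836  1.68982517 16.57617939]
[array([395, 174,   6,  20,  78], dtype=int32), array([ 237,  218,   67,   67, 2746], dtype=int32)] 0.041858488834241855
[(0, [393.3, 137.0]), (-3, [392.8, 144.3]), (-56, [384.8, 258.0]), (-59, [384.4, 263.7])] [(8, [236.3, 214.2], [303.5, 214.3]), (12, [234.1, 217.1], [303.0, 217.1])]
```

View pics/wrist4c.png

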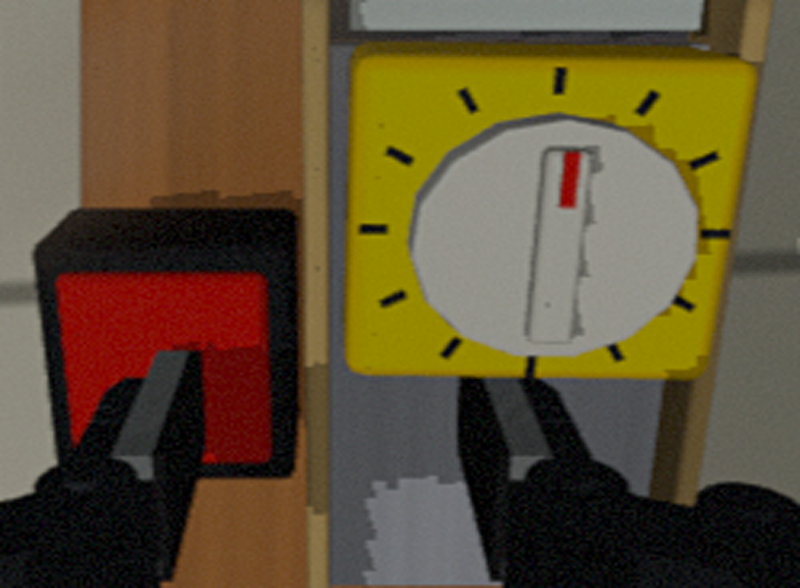

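View pics/scene4.png

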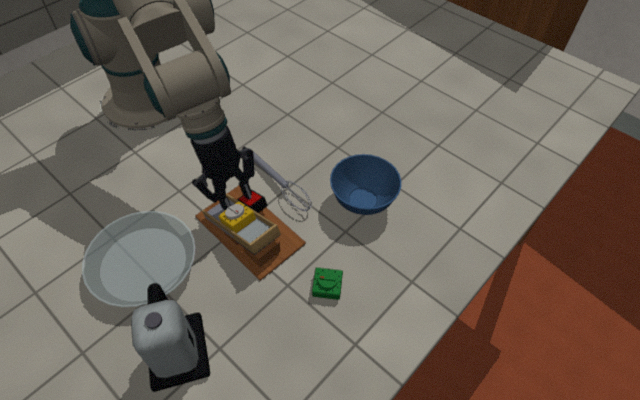

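Side force is now about 0 and the normal push is 16.6 N. Key and timer haven't changed (friction kept the tips in place), and nothing else has moved. Handing in.

Run:
```python
from rig import ctrl
print(ctrl.get_time_s(),ctrl.get_wrist_force()); ctrl.close_job()
```

```text
7.5167 [-5.87365041  1.76834747 17.52099757]
the job is handed in; nothing more can be done
```

The timer popped out of its pocket, the chute finger stopped it, and I handed the job in at 7.5 s while still holding. One finger keeps the red key down and the other stands in the chute with the timer resting against it.

**Last checks**
- **Key:** its face measured 67 px wide, which matches fully down (z 8 mm). The push on it is steady at about 17 N, well above the spring's 4 to 6 N.
- **Timer:** its front edge touches the chute finger. Its rear edge is only about 0 to 1 mm past the pocket's front edge.
- **Other things:** in the last scene picture the whisk, pie dish, bowl, mixer and green look-alike looked where they started. I compared them by eye and did not measure them.

**What disagreed or failed**
- The scene camera put the dock about 3 to 5 mm farther from the robot than the top and wrist views did. I used the wrist-view position and added 2 mm uphill after a closer look.
- I tried to ease the fingers about 2.5 mm downhill to clear the timer further, but friction on the key held the tips in place. It did remove most of a 7 N side force.

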